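# Clamp a re-glued e-reader screen: frame down, wing knobs tightened crosswise in two passes

### The arm

A 7-joint arm with a two-finger parallel gripper is mounted at the origin on the work surface. World frame = base frame: x ahead of the robot, y to its left, z up, the work surface at z = 0. Lengths are in mm, angles in degrees, forces in N, time in s.
With the tool pointing down it reaches from about 425 to 825 mm from the base axis. Payload 3.6 kg.
Tool frame: the origin (TCP) lies on the centre line of the jaws, within the pads' length; the fingertips stand 19 mm ahead of it and the grasp point (between the pads) is the TCP; z points along the fingers, y is the line along which they close (so a half turn about z gives the same grasp; the last joint's range is limited). The gripper opens to 85 mm and grips with 20 to 120 N. Pads are 22 mm wide; open, the fingers measure 114 mm over their backs; the gripper's body (76 mm by 85 mm) begins 54 mm behind the grasp point. The pads swing forward as they close: fully open they stand 13 mm farther back than shut.
Start: joints at [-72.565, 35.231, -0.722, 81.555, 0.464, 63.22, -2.315], TCP at [211.085, 614.739, 215.297] pointing down, gripper open.
Joint ranges: [-178.69, 178.69], [-17.37, 117.87], [-77.05, 75.6], [15.02, 138.74], [-78.02, 258.01], [0.78, 113.62], [-162.83, 162.83]. Speed limits (degrees/s): [159.86, 159.86, 180, 180, 180, 180, 180].

### API

Orientations are given as a 3x3 rotation matrix whose columns are the frame's x, y, z axes.
In Python, from cell import env, read_camera gives the robot as it stands. The module is installed in compiled form; this text tells all that it offers.
- The arm moves only by the tool servo_tool, never from a script. Its argument "commands" is a list of rows, each a list of 3 entries, a list of its own where there are three numbers: the shift along the tool's x, y, z in units of 25 mm (1.0 is 25 mm), then the turn about the tool's z in units of 6 degrees (1.0 is 6 degrees), then the closure, from 0 (fully open) to 1 (shut). A call has 1 to 20 rows; each row is the pose to reach, as a shift and turn from the pose commanded when the call began, along the tool's axes at that moment; what a row does not reach only later rows make up. A row lasts 1/12 s, in which the tool goes at most 41.7 mm and 7.16 degrees, less where a joint would pass 70% of its speed; a pose out of reach is approached as far as the arm can. A call with a gripper value outside its range is refused whole. The fingers move at their own pace and stop on an object; "force" is the grip in N (left out, the last holds). Time passes only in rows, so rows that repeat a pose let the fingers close. It gives the time, the measured TCP pose, the force, the opening and the grip force at its end, in the units of the state.
- env.sense(): the state, without advancing time (a new reading comes with each control period).
- read_camera(name): name is "scene" or "top" or "wrist"; returns a dict with "color" (400x640x3 uint8, red, green, blue), "mtx" (3x3 intrinsics, pixels), "distortion" ([k1, k2, p1, p2, k3] as OpenCV has them; the pictures are not rectified), "camera_from_world" (4x4, takes a point from world to camera coordinates); the wrist camera has in their place "hand_eye" (4x4, takes a point from camera to tool coordinates, whose origin is the TCP and whose axes are the flange's). Camera axes: x right, y up, looking along -z (the intrinsics and any distortion apply to the point x, -y, -z); pixel columns grow to the right and rows downward; lengths in mm; the calibration is good to about 2 mm. A picture is of the moment at which its call begins: read the wrist's pose just before it. There is no depth.
- env.hand_in(): hands the job in; it is judged then, once.
The state is a dict: "time": time; "joints": joint angles; "qd": joint speeds; "joint_efforts": joint torques, N m; "ee_pos": TCP position; "eef_rot": TCP orientation; "contact_force": force on the tool from outside, world axes, zero at the start; "moment": the same for the moment, N m; "finger_gap": finger opening in mm; "gripper_force": force on a finger pad.
Only numpy, scipy, OpenCV 4.12 (cv2) and the standard library are available. Lean on these libraries where they do the work, as an engineer would, in place of code of your own. Each camera call takes 0.05 s, during which the arm holds its last target. There are 200 camera calls.

### The job

The e-reader's new screen has been glued and lies in the bonding clamp: lower the grey pressure frame gently onto it, then tighten the four orange wing knobs clockwise, crosswise (a knob, then the one diagonally opposite, then the other two), in two passes. On the first pass give each knob only about an eighth of a turn; when all four have had that, go round again crosswise and turn each one fully home against its stop. Leave the frame shut and let go, and do not disturb the other things on the table.

Things in the scene. Friction and masses are not known exactly. Their poses are not given: they have to be found in the camera images.
- clamp: screen-bonding clamp holding an e-reader, on a tubular stand fixed to the table. Origin on the table under its centre; x level from handle side to hinge side, y to the left, z up. Its base plate (205 x 290 mm) slopes at 0.50 rad (28.6 deg), facing the robot: low at the handle side (60 mm above the table), high at the hinge. Slope normal in this frame: (-0.479, 0, 0.878)
- lid (a joint): angle of the pressure frame in rad: 0 = down on the e-reader (firm stop), grows as the frame is raised, 0.8 to 1.15 at the start. A stiff friction hinge: it stays wherever it is left and takes 1 to 7 N at the handle bar to move
- lid_hinge (a point): fixed point on the hinge axis of the grey pressure frame (280 mm wide, 10 mm thick, clear window in its middle, the four knobs on it), in the middle of its width, 172 mm above the table; axes as clamp. The hinge lies along the high edge of the base plate
- lid_bar (a point): middle of the steel handle bar, a round bar 12 mm thick and 130 mm clear between its two arms, parallel to the hinge, 242 mm from the hinge axis and 47 mm out from the frame's edge. Axes move with the frame: x from the bar to the hinge, y along the bar to the left, z out of the frame's upper face. With the frame down the bar is 56 mm above the table
- knob_near_left_top (a point): top centre of the orange wing knob at the left end of the frame's handle (lower) edge. Wing: upright bar 70 mm long, 14 thick, 28 high, on a black hub 36 mm across, 12 high, that sits on the frame; one end white. x along the wing to the white end, z out along the turning axis, square to the frame. Knobs stand 130 mm apart along the slope, 220 mm across it
- knob_near_left (a joint): how far this knob has been turned clockwise (looking down on the frame's upper face), rad: 0 = slack, white end towards the hinge; 0 to 0.2 at the start (finger-loose); 1.5 = tight, a firm stop. It turns with an even friction of about 0.12 N m, does not move along its axis, and stays where it is left
- knob_far_left_top (a point): top centre of the orange wing knob at the left end of the hinge (upper) edge. Wing: upright bar 70 mm long, 14 thick, 28 high, on a black hub 36 mm across, 12 high, that sits on the frame; one end white. x along the wing to the white end, z out along the turning axis, square to the frame. Knobs stand 130 mm apart along the slope, 220 mm across it
- knob_far_left (a joint): how far this knob has been turned clockwise (looking down on the frame's upper face), rad: 0 = slack, white end towards the hinge; 0 to 0.2 at the start (finger-loose); 1.5 = tight, a firm stop. It turns with an even friction of about 0.12 N m, does not move along its axis, and stays where it is left
- knob_far_right_top (a point): top centre of the orange wing knob at the right end of the hinge edge, diagonally opposite knob_near_left. Wing: upright bar 70 mm long, 14 thick, 28 high, on a black hub 36 mm across, 12 high, that sits on the frame; one end white. x along the wing to the white end, z out along the turning axis, square to the frame. Knobs stand 130 mm apart along the slope, 220 mm across it
- knob_far_right (a joint): how far this knob has been turned clockwise (looking down on the frame's upper face), rad: 0 = slack, white end towards the hinge; 0 to 0.2 at the start (finger-loose); 1.5 = tight, a firm stop. It turns with an even friction of about 0.12 N m, does not move along its axis, and stays where it is left
- knob_near_right_top (a point): top centre of the orange wing knob at the right end of the handle edge, diagonally opposite knob_far_left. Wing: upright bar 70 mm long, 14 thick, 28 high, on a black hub 36 mm across, 12 high, that sits on the frame; one end white. x along the wing to the white end, z out along the turning axis, square to the frame. Knobs stand 130 mm apart along the slope, 220 mm across it
- knob_near_right (a joint): how far this knob has been turned clockwise (looking down on the frame's upper face), rad: 0 = slack, white end towards the hinge; 0 to 0.2 at the start (finger-loose); 1.5 = tight, a firm stop. It turns with an even friction of about 0.12 N m, does not move along its axis, and stays where it is left
- glue_bottle: white glue bottle with a red cap, 38 mm across, 115 mm tall, standing just to the right of the clamp; origin under its centre; loose, to be left alone
- spudger: thin pry tool with a blue handle, 155 mm long, lying just to the left of the clamp; origin under its middle; loose, to be left alone
- parts_dish: round black dish, 150 mm across, 22 mm high, with two batteries and screws in it; origin under its centre; loose, to be left alone
- pliers: side cutters with orange and red handles, 150 mm long, lying flat; origin under the middle; loose, to be left alone
- multimeter: yellow multimeter, 150 x 75 x 42 mm, lying flat; origin under its centre; loose, to be left alone
- screwdriver: blue screwdriver, 190 mm long, lying flat; loose, to be left alone

How it is judged (in metres and radians):
On the way, in this order (a step that is already met when the one before it is completed fails the run):
1. the frame is down on the e-reader (lid below 0.05 rad) and all knobs are still loose (below 0.4 rad) (value of joint lid below 0.05 rad and value of joint each of knob_near_left, knob_far_left, knob_far_right, knob_near_right below 0.4 rad), for 0.2 s.
2. two diagonally opposite knobs have had their first part-turn (0.5 to 1.25 rad) while the other two are still loose (below 0.4 rad), frame down (value of joint lid below 0.05 rad and (((value of joint each of knob_near_left, knob_far_right above 0.5 rad and value of joint each of knob_far_left, knob_near_right below 0.4 rad) and value of joint each of knob_near_left, knob_far_right below 1.25 rad) or ((value of joint each of knob_far_left, knob_near_right above 0.5 rad and value of joint each of knob_near_left, knob_far_right below 0.4 rad) and value of joint each of knob_far_left, knob_near_right below 1.25 rad))), for 0.1 s.
3. all four knobs have had their first part-turn and none is beyond 1.25 rad, frame down (value of joint lid below 0.05 rad and value of joint knob_near_left between 0.5 and 1.25 rad and value of joint knob_far_left between 0.5 and 1.25 rad and value of joint knob_far_right between 0.5 and 1.25 rad and value of joint knob_near_right between 0.5 and 1.25 rad), for 0.1 s.
4. two diagonally opposite knobs are tight (above 1.38 rad) while the other two are still at their part-turn (below 1.25 rad), frame down (value of joint lid below 0.05 rad and ((value of joint each of knob_near_left, knob_far_right above 1.38 rad and value of joint each of knob_far_left, knob_near_right below 1.25 rad) or (value of joint each of knob_far_left, knob_near_right above 1.38 rad and value of joint each of knob_near_left, knob_far_right below 1.25 rad))), for 0.1 s.
At the end, for the whole second after the job is handed in: the pressure frame is down (lid below 0.05 rad) and all four knobs are tight (each joint above 1.38 rad of 1.5) and still (value of joint lid below 0.05 rad and value of joint each of knob_near_left, knob_far_left, knob_far_right, knob_near_right above 1.38 rad and velocity of joint each of knob_near_left, knob_far_left, knob_far_right, knob_near_right below 0.1 rad/s); the robot touches nothing.
It fails at once if the frame is slammed onto the screen (moves down faster than 2.5 rad/s in its last 0.3 rad) (velocity of joint lid below -2.5 rad/s and value of joint lid below 0.3 rad).
It fails at once if a knob is tightened (turned past 0.5 rad) while the frame is still up (value of joint lid above 0.15 rad and value of joint any of knob_near_left, knob_far_left, knob_far_right, knob_near_right above 0.5 rad).
It fails at once if one knob is taken past its part-turn (beyond 1.25 rad) while another has not yet had its first part-turn (still below 0.5 rad): the frame would cock and crack the glass (value of joint any of knob_near_left, knob_far_left, knob_far_right, knob_near_right above 1.25 rad and value of joint any of knob_near_left, knob_far_left, knob_far_right, knob_near_right below 0.5 rad).
It fails at once if a thing lying or standing on the table is pushed more than 30 mm, or the bottle is tipped over (distance of any of glue_bottle, spudger, parts_dish, pliers, multimeter, screwdriver from where it was at the start of the episode above 0.03 m or angle between glue_bottle's own z axis and vertical above 0.4 rad).
It also fails if it takes over 72 s, if anything falls off the work surface, if the arm or the gripper's body presses on something with over 40 N, if the wrist force passes 120 N, or if a joint passes its speed limit or range.

## Working session

There is one attempt and no reset: what is moved stays moved. The work goes in short steps, Python scripts to look and compute and a tool call to move; the robot and the scene stay as the last step left them, time stands still between calls to the robot, and variables do not carry over. Pictures are saved under pics/ and viewed, at most 10 in all, crops included, and the job is handed in when it is done.

Besides the shell and the picture viewer there is one more tool, called after "Emit:" as name(argument=value, ...), one argument or row to a line, values as JSON. servo_tool: Moves the arm, as the interface text tells. Its arguments: {"type":"object","properties":{"commands":{"type":"array"},"force":{"type":"number"}},"required":["commands"]}

```bash
mkdir -p pics; cat > h.py <<'E'
import numpy as np, cv2
from cell import env, read_camera
def ray(c,u,v):
    p=cv2.undistortPoints(np.array([[[u,v]]],float),np.array(c["mtx"]),np.array(c["distortion"]))[0,0]
    T=np.linalg.inv(np.array(c["camera_from_world"])); d=T[:3,:3]@np.array([p[0],-p[1],-1.0]); return T[:3,3],d
def onz(c,u,v,z):
    o,d=ray(c,u,v); return o+d*(z-o[2])/d[2]
def tri(c1,p1,c2,p2):
    o1,d1=ray(c1,*p1);o2,d2=ray(c2,*p2)
    s=np.linalg.lstsq(np.stack([d1,-d2],1),o2-o1,rcond=None)[0]
    a=o1+s[0]*d1;b=o2+s[1]*d2; return (a+b)/2,np.linalg.norm(a-b)
def proj(c,P):
    q=np.array(c["camera_from_world"])@np.append(P,1); q=q[:3]*[1,-1,-1]
    return cv2.projectPoints(q.reshape(1,1,3),np.zeros(3),np.zeros(3),np.array(c["mtx"]),np.array(c["distortion"]))[0].ravel()
def save(c,n): cv2.imwrite("pics/"+n+".png",c["color"][:,:,::-1])
E
python3 - <<'E'
from h import *
import pickle
for n in("scene","top"):
    c=read_camera(n);save(c,n+"0");pickle.dump(c,open(n+"0.pkl","wb"))
    T=np.linalg.inv(np.array(c["camera_from_world"]));print(n,T[:3,3].round())
s=env.sense();print(s["time"],np.array(s["ee_pos"]).round(1),np.array(s["eef_rot"]).round(3),s["finger_gap"])
E
```

```text
scene [1183.  156.  900.]
top [ 337.    2. 1519.]
0.1 [210.9 614.1 214.2] [[-0.946  0.325 -0.001]
 [ 0.325  0.946 -0.002]
 [-0.    -0.002 -1.   ]] 85.61493673233352
```

View pics/scene0.png

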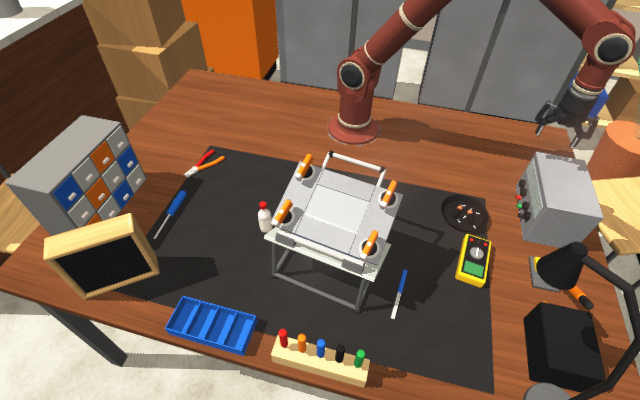

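View pics/top0.png

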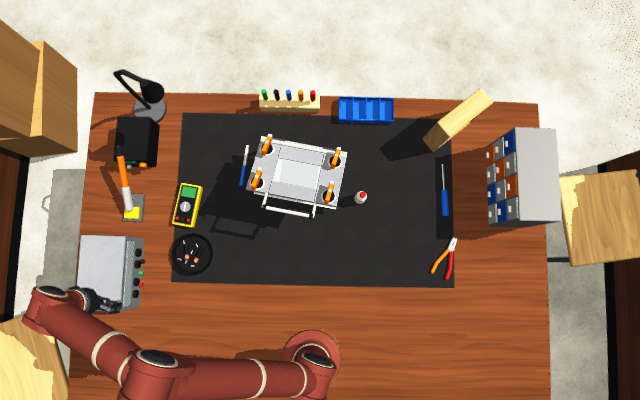

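The scene view shows the robot-side bar at (326,153)-(381,167) and the knobs at about (388,193) NL, (370,243) FL, (284,210) FR and (305,166) NR. The top view has the same knobs at (257,179), (267,143), (336,157), (329,191), and the bar at (265,206)-(313,216).

```bash
python3 - <<'E'
from h import *
import pickle
S=pickle.load(open("scene0.pkl","rb"));T=pickle.load(open("top0.pkl","rb"))
def blob(c,p,r=18):
    h=cv2.cvtColor(c["color"],cv2.COLOR_RGB2HSV); m=cv2.inRange(h,(8,150,120),(22,255,255))
    n,l,st,ce=cv2.connectedComponentsWithStats(m)
    k=[i for i in range(1,n) if st[i,4]>8 and np.hypot(*(ce[i]-p))<r]
    k=max(k,key=lambda i:st[i,4]); return ce[k],st[k]
kn=dict(NL=((388,193),(257,179)),FL=((370,243),(267,143)),FR=((284,210),(336,157)),NR=((305,166),(329,191)))
P={}
for k,(a,b) in kn.items():
    x,sa=blob(S,a);y,sb=blob(T,b); P[k],e=tri(S,x,T,y);print(k,P[k].round(1),round(e,1),x.round(1),y.round(1),sa[:4],sb[:4])
print({k:np.linalg.norm(P[a]-P[b]).round(1) for k,a,b in [("L","NL","FL"),("R","NR","FR"),("N","NL","NR"),("F","FL","FR")]})
for a,b in[((328,154),(265,206)),((381,168),(313,216))]: pass
L,eL=tri(S,(381,168),T,(266,206));R,eR=tri(S,(328,154),T,(312,216));print("bar",L.round(1),eL,R.round(1),eR)
u=P["FL"]+P["FR"]-P["NL"]-P["NR"];v=P["NL"]+P["FL"]-P["NR"]-P["FR"]
print("yaw u,v",np.degrees(np.arctan2(u[1],u[0])),np.degrees(np.arctan2(-v[0],v[1])),"tilt",np.degrees(np.arctan2(u[2],np.hypot(*u[:2]))))
print("bottle",onz(T,361,197,110).round(),"spudger",onz(T,244,165,5).round())
for n,c in(("s",S),("t",T)):
    x,y,w,h=((240,130,200,150) if n=="s" else (220,110,160,120))
    cv2.imwrite(f"pics/c{n}.png",cv2.resize(c["color"][y:y+h,x:x+w,::-1],(w*4,h*4) if n=="s" else (w*5,h*5)))
E
```

```text
Traceback (most recent call last):
ValueError: max() iterable argument is empty
```

```bash
cat > m.py <<'E'
from h import *
import pickle
S=pickle.load(open("scene0.pkl","rb"));T=pickle.load(open("top0.pkl","rb"))
def blob(c,p,r=16):
    h=cv2.cvtColor(c["color"],cv2.COLOR_RGB2HSV); m=cv2.inRange(h,(5,110,90),(28,255,255))
    yy,xx=np.mgrid[:400,:640]; m[np.hypot(xx-p[0],yy-p[1])>r]=0
    y,x=np.nonzero(m); return np.array([x.mean(),y.mean()]),(len(x),x.min(),x.max(),y.min(),y.max())
for n,c in(("s",S),("t",T)):
    x,y,w,h=((240,130,200,150) if n=="s" else (220,110,160,120))
    cv2.imwrite(f"pics/c{n}.png",cv2.resize(c["color"][y:y+h,x:x+w,::-1],(w*4,h*4) if n=="s" else (w*5,h*5)))
kn=dict(NL=((388,193),(257,179)),FL=((370,243),(267,143)),FR=((284,210),(336,157)),NR=((305,166),(329,191)))
P={}
for k,(a,b) in kn.items():
    x,sa=blob(S,a);y,sb=blob(T,b); P[k],e=tri(S,x,T,y);print(k,P[k].round(1),round(e,1),x.round(1),y.round(1),sa,sb)
print({k:np.linalg.norm(P[a]-P[b]).round(1) for k,a,b in [("L","NL","FL"),("R","NR","FR"),("N","NL","NR"),("F","FL","FR")]})
L,eL=tri(S,(381,168),T,(266,206));R,eR=tri(S,(328,154),T,(312,216));print("bar",L.round(1),eL,R.round(1),eR)
u=P["FL"]+P["FR"]-P["NL"]-P["NR"];v=P["NL"]+P["FL"]-P["NR"]-P["FR"]
print("yaw u,v",np.degrees(np.arctan2(u[1],u[0])),np.degrees(np.arctan2(-v[0],v[1])),"tilt",np.degrees(np.arctan2(u[2],np.hypot(*u[:2]))))
print("bottle",onz(T,361,197,110).round(),"spudger",onz(T,244,165,5).round())
E
python3 m.py
```

```text
NL [568.6 175.9 272.4] 4.0 [389.9 189.7] [255.8 179.8] (184, np.int64(382), np.int64(398), np.int64(177), np.int64(204)) (117, np.int64(251), np.int64(261), np.int64(170), np.int64(190))
FL [688.9 156.  217.1] 3.2 [370.1 242.3] [266.  145.6] (171, np.int64(362), np.int64(377), np.int64(230), np.int64(255)) (111, np.int64(261), np.int64(271), np.int64(136), np.int64(155))
FR [652.2 -61.  215.5] 3.3 [283.7 210.9] [335.  158.7] (178, np.int64(275), np.int64(291), np.int64(199), np.int64(223)) (93, np.int64(331), np.int64(340), np.int64(149), np.int64(168))
NR [530.5 -39.9 278.1] 3.8 [305.9 160.4] [328.4 193.9] (394, np.int64(291), np.int64(320), np.int64(150), np.int64(176)) (94, np.int64(324), np.int64(333), np.int64(183), np.int64(204))
{'L': np.float64(133.8), 'R': np.float64(138.4), 'N': np.float64(219.3), 'F': np.float64(220.1)}
bar [492.2 144.1 264.4] 5.5874808454564855 [467.    4.4 255.8] 0.7137178753574122
yaw u,v -9.62946107326107 -9.797375787469438 tilt -25.667915649689526
bottle [ 549. -157.  110.] spudger [672. 256.   5.]
```

View pics/cs.png

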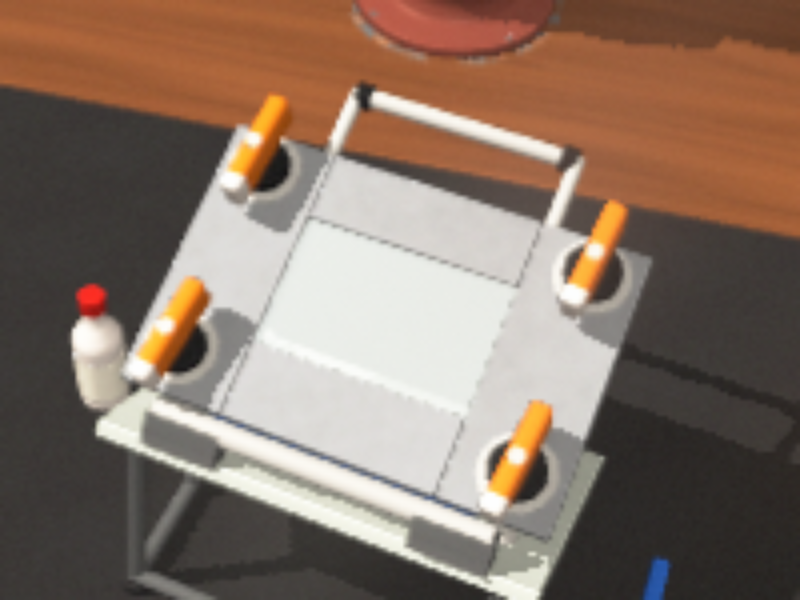

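View pics/ct.png

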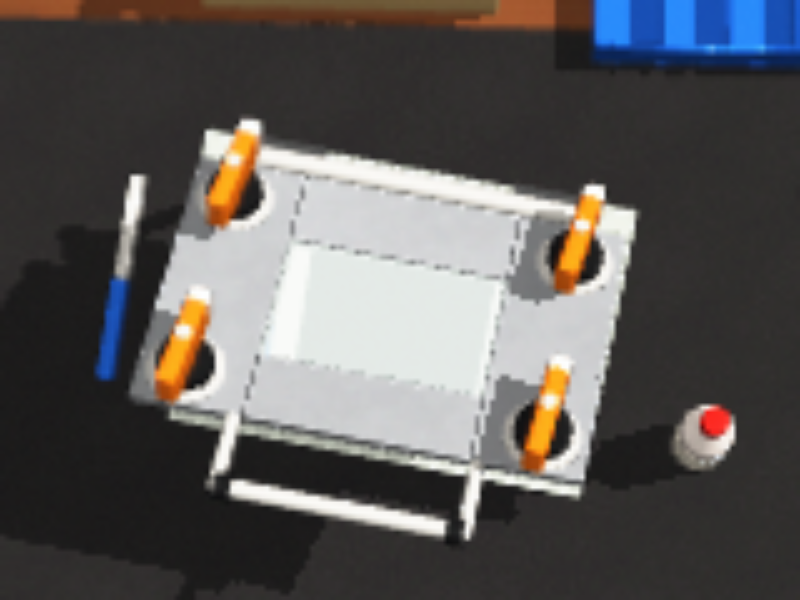

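The crops show a white dot at each knob's top centre and a black elbow at each bar end, and all the wings still lie along the slope. I'll triangulate these and fit the given geometry.

```bash
cat > fit.py <<'E'
from h import *
import pickle
from scipy.optimize import least_squares
S=pickle.load(open("scene0.pkl","rb"));T=pickle.load(open("top0.pkl","rb"))
s=np.array([[595,251],[517,455],[165,325],[252,138],[570,158],[364,97]])/4+[239.6,129.6]
t=np.array([[183,331],[233,160],[583,226],[549,400],[220,485],[458,527]])/5+[219.6,109.6]
def model(p,th=None):
    hx,hy,yaw,lid,a,h=p; lid=lid if th is None else th
    al=0.5-lid; X=np.array([np.cos(al),0,np.sin(al)]);N=np.array([-np.sin(al),0,np.cos(al)]);Y=np.array([0,1,0])
    L=[(-a-65,110,h),(-a+65,110,h),(-a+65,-110,h),(-a-65,-110,h),(-242,68,0),(-242,-68,0)]
    c,q=np.cos(yaw),np.sin(yaw);R=np.array([[c,-q,0],[q,c,0],[0,0,1]])
    return np.array([[hx,hy,172]+R@(l[0]*X+l[1]*Y+l[2]*N) for l in L])
def res(p):
    M=model(p); return np.concatenate([np.r_[proj(S,m)-s[i],proj(T,m)-t[i]] for i,m in enumerate(M)])
if __name__=="__main__":
    r=least_squares(res,[715,30,-.17,.95,100,50],loss="soft_l1");np.save("p.npy",r.x)
    print(r.x.round(3),res(r.x).reshape(-1,4).round(1))
    for i in range(6):
        P,e=tri(S,s[i],T,t[i]);print(P.round(1),round(e,1),model(r.x)[i].round(1),model(r.x,0)[i].round(1))
E
python3 fit.py
```

```text
[ 7.02279e+02  4.21330e+01 -1.66000e-01  8.76000e-01  1.05373e+02
  4.36610e+01] [[-0.5 -0.2 -0.5  0.1]
 [-0.5 -0.2 -0.4 -0.1]
 [-0.3 -0.  -0.9 -0.2]
 [-0.   0.3 -0.7  0.2]
 [-1.5 -0.1  0.8 -0.2]
 [ 0.4 -0.3 -1.8  0. ]]
[580.4 174.1 275.1] 2.7 [580.1 174.2 275.2] [552.4 178.9 128.6]
[699.1 154.3 226.4] 2.2 [699.3 154.2 227.4] [664.9 160.  191. ]
[662.1 -64.1 226.1] 3.2 [662.9 -62.8 227.4] [628.5 -57.  191. ]
[543.8 -43.7 276.5] 2.1 [543.6 -42.7 275.2] [516.  -38.1 128.6]
[490.9 149.5 260.7] 1.3 [491.6 146.5 261. ] [504.1 144.4  56. ]
[469.    9.3 259.4] 4.2 [469.1  12.4 261. ] [481.6  10.3  56. ]
```

Emit:
servo_tool(
  commands=[
    [[-17.2, -16.7, -4.2], -1.58, 1],
    [[-17.2, -16.7, -4.2], -1.58, 1],
    [[-17.2, -16.7, -4.2], -1.58, 1],
    [[-17.2, -16.7, -4.2], -1.58, 1],
    [[-17.2, -16.7, -4.2], -1.58, 1],
    [[-17.2, -16.7, -4.2], -1.58, 1],
    [[-17.2, -16.7, -4.2], -1.58, 1],
    [[-17.2, -16.7, -4.2], -1.58, 1],
    [[-17.2, -16.7, -4.2], -1.58, 1],
    [[-17.2, -16.7, -4.2], -1.58, 1],
    [[-17.2, -16.7, -4.2], -1.58, 1],
    [[-17.2, -16.7, -4.2], -1.58, 1],
    [[-17.2, -16.7, -4.2], -1.58, 1],
    [[-17.2, -16.7, -4.2], -1.58, 1],
    [[-17.2, -16.7, -4.2], -1.58, 1],
    [[-17.2, -16.7, -4.2], -1.58, 1],
    [[-17.2, -16.7, -4.2], -1.58, 1],
    [[-17.2, -16.7, -4.2], -1.58, 1],
  ],
)

```text
time: 1.6
ee_pos: [481.5, 81.2, 319.8]
eef_rot: [[-0.987, 0.163, -0.002], [0.163, 0.987, 0.001], [0.002, 0.0, -1.0]]
contact_force: [0.5, 1.0, 0.0]
finger_gap: 0.0
gripper_force: 0.0
```

Emit:
servo_tool(
  commands=[
    [[0, 0, 1.0], 0, 1],
    [[0.1, 0, 1.7], 0, 1],
    [[0.33, 0, 2.3], 0, 1],
    [[0.54, 0, 3.2], 0, 1],
    [[0.66, 0, 4.1], 0, 1],
    [[0.67, 0, 5.0], 0, 1],
    [[0.62, 0, 5.9], 0, 1],
    [[0.5, 0, 6.7], 0, 1],
    [[0.3, 0, 7.5], 0, 1],
    [[0.1, 0, 8.1], 0, 1],
    [[-0.1, 0, 8.6], 0, 1],
    [[-0.25, 0, 9.0], 0, 1],
    [[-0.38, 0, 9.3], 0, 1],
    [[-0.45, 0, 9.5], 0, 1],
    [[-0.5, 0, 9.6], 0, 1],
    [[-0.5, 0, 9.65], 0, 1],
    [[-0.5, 0, 9.65], 0, 1],
  ],
)

```text
time: 3.02
ee_pos: [494.4, 78.3, 79.2]
eef_rot: [[-0.986, 0.164, -0.0], [0.164, 0.986, 0.0], [0.0, 0.0, -1.0]]
contact_force: [1.3, 0.4, -0.4]
finger_gap: -0.1
gripper_force: 0.0
```

```bash
python3 - <<'E'
from h import *
c=read_camera("scene");cv2.imwrite("pics/s1.png",cv2.resize(c["color"][110:310,220:460,::-1],(720,600)))
s=env.sense();print(s["contact_force"])
E
```

```text
[1.30626322 0.22721871 0.26257431]
```

View pics/s1.png

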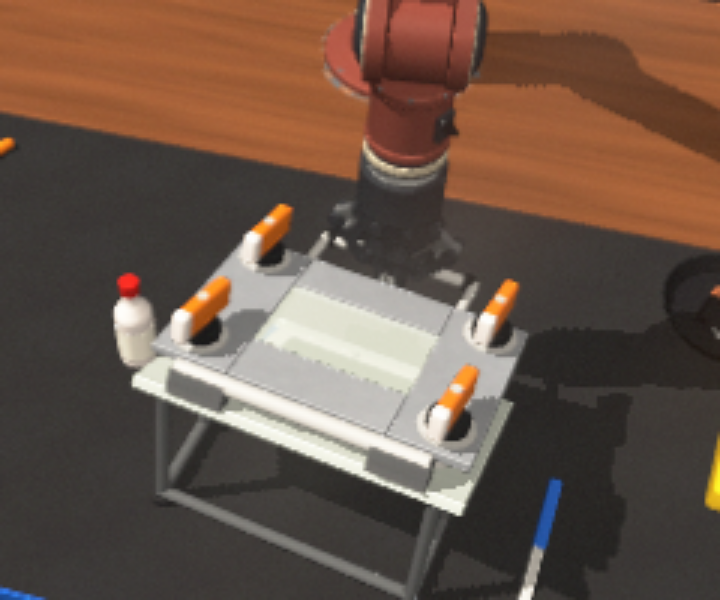

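The frame is almost down, with the FL dot at about (372,240), and there is no stop force yet. I'll press a little further.

Emit:
servo_tool(
  commands=[
    [[0, 0, 0.1], 0, 1],
    [[0, 0, 0.2], 0, 1],
    [[0, 0, 0.3], 0, 1],
    [[0, 0, 0.3], 0, 1],
  ],
)

```text
time: 3.4
ee_pos: [494.1, 78.1, 71.2]
eef_rot: [[-0.986, 0.165, -0.001], [0.165, 0.986, -0.0], [0.001, -0.0, -1.0]]
contact_force: [0.2, 0.0, 0.3]
finger_gap: -0.2
gripper_force: 0.0
```

```bash
python3 - <<'E'
from fit import *
p=np.load("p.npy")
for lid in(0,.03,.1,.2):
  M=model(p,lid);print(lid,[(proj(S,M[i])-[219.7,109.7]).round(1)*3 for i in range(4)])
E
```

```text
0 [array([488.1, 338.1]), array([455.1, 393.6]), array([205.2, 302.1]), array([264.3, 260.1])]
0.03 [array([489.3, 333.6]), array([455.1, 393. ]), array([204.6, 301.5]), array([264.9, 255.6])]
0.1 [array([492. , 323.4]), array([455.1, 391.5]), array([203.7, 299.7]), array([265.8, 245.4])]
0.2 [array([495.6, 309.3]), array([454.8, 390.3]), array([201.9, 297.9]), array([266.4, 231. ])]
```

The observed NL dot at (502,300) matches lid ≈ 0.2. The tip has slipped inside the bar, so I'll back straight up and look with the wrist camera.

Emit:
servo_tool(
  commands=[
    [[0, 0, -1.5], 0, 1],
    [[0, 0, -3], 0, 1],
    [[0, 0, -4], 0, 1],
    [[0.8, 0, -4.2], 0, 1],
    [[0.8, 0, -4.2], 0, 1],
  ],
)

```text
time: 3.82
ee_pos: [473.1, 82.2, 178.4]
eef_rot: [[-0.987, 0.163, 0.001], [0.163, 0.987, 0.001], [-0.001, 0.001, -1.0]]
contact_force: [-0.9, 0.7, -0.6]
finger_gap: 0.1
gripper_force: 0.0
```

```bash
python3 - <<'E'
from h import *
s=env.sense();c=read_camera("wrist");save(c,"w1");print(np.array(s["ee_pos"]).round(1),np.array(c["hand_eye"]).round(3),np.array(c["mtx"]).round(1))
c=read_camera("scene");save(c,"s2x")
h=cv2.cvtColor(c["color"],cv2.COLOR_RGB2HSV)
E
```

```text
[473.1  82.2 178.4] [[ 0.00000e+00  9.59000e-01  2.83000e-01  7.13950e+01]
 [ 1.00000e+00 -1.00000e-03  1.00000e-03 -2.96000e-01]
 [ 1.00000e-03  2.83000e-01 -9.59000e-01 -1.59751e+02]
 [ 0.00000e+00  0.00000e+00  0.00000e+00  1.00000e+00]] [[281.8   0.  318. ]
 [  0.  281.8 196.9]
 [  0.    0.    1. ]]
```

View pics/w1.png

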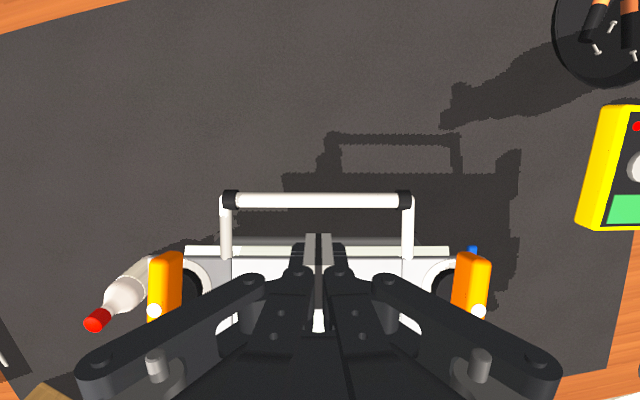

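The wrist view shows the bar at row 200 (columns 230-404). That puts it about 7 mm outward of the fingers at z ≈ 128 (lid ≈ 0.32). I'll push again, centred and slower.

Emit:
servo_tool(
  commands=[
    [[0.44, 0, 0.5], 0, 1],
    [[0.44, 0, 0.8], 0, 1],
    [[0.42, 0, 1.1], 0, 1],
    [[0.36, 0, 1.4], 0, 1],
    [[0.27, 0, 1.75], 0, 1],
    [[0.15, 0, 2.1], 0, 1],
    [[0.0, 0, 2.5], 0, 1],
    [[-0.12, 0, 2.8], 0, 1],
    [[-0.24, 0, 3.1], 0, 1],
    [[-0.35, 0, 3.35], 0, 1],
    [[-0.44, 0, 3.55], 0, 1],
    [[-0.55, 0, 3.75], 0, 1],
    [[-0.64, 0, 3.9], 0, 1],
    [[-0.68, 0, 4.0], 0, 1],
    [[-0.68, 0, 4.05], 0, 1],
    [[-0.68, 0, 4.05], 0, 1],
  ],
)

```text
time: 5.25
ee_pos: [491.2, 78.7, 75.0]
eef_rot: [[-0.986, 0.164, -0.001], [0.164, 0.986, -0.0], [0.001, -0.0, -1.0]]
contact_force: [0.2, -0.1, -0.6]
finger_gap: 0.3
gripper_force: 0.0
```

```bash
python3 - <<'E'
from h import *
c=read_camera("wrist")["color"];d=read_camera("scene")["color"]
a=cv2.resize(c[150:350,140:500,::-1],(720,400)); b=cv2.resize(d[150:260,260:410,::-1],(273,200))
im=np.zeros((600,720,3),np.uint8); im[:400]=a; im[400:,:273]=b; cv2.imwrite("pics/w2.png",im)
E
```

```text
(no output)
```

View pics/w2.png

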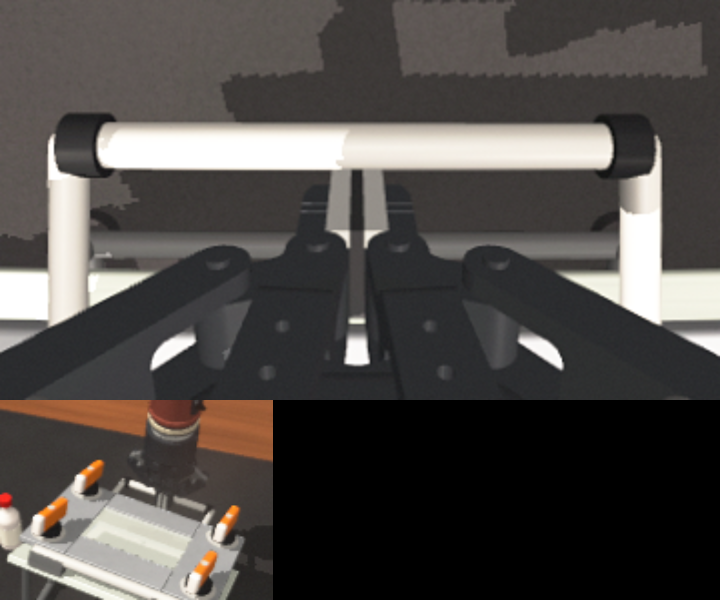

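The tip slid inside the bar again; the bar is now about 19 mm outward of the fingers at z ≈ 102 (lid ≈ 0.2). I'll grip the bar instead: rise, turn 90° and half-open.

Emit:
servo_tool(
  commands=[
    [[0, 0, -1.5], 0, 1],
    [[0, 0, -3], 0, 1],
    [[0.4, 0, -3.2], 1, 0.5],
    [[0.76, 0, -3.2], 2, 0.5],
    [[0.76, 0, -3.2], 3, 0.5],
    [[0.76, 0, -3.2], 4.5, 0.5],
    [[0.76, 0, -3.2], 15, 0.5],
    [[0.76, 0, -3.2], 15, 0.5],
    [[0.76, 0, -3.2], 15, 0.5],
    [[0.76, 0, -3.2], 15, 0.5],
    [[0.76, 0, -3.2], 15, 0.5],
    [[0.76, 0, -3.2], 15, 0.5],
    [[0.76, 0, -3.2], 15, 0.5],
    [[0.76, 0, -3.2], 15, 0.5],
    [[0.76, 0, -3.2], 15, 0.5],
    [[0.76, 0, -3.2], 15, 0.5],
    [[0.76, 0, -3.2], 15, 0.5],
  ],
  force=50,
)

```text
time: 6.77
ee_pos: [472.6, 82.0, 155.4]
eef_rot: [[0.161, 0.987, -0.0], [0.987, -0.161, -0.0], [-0.0, -0.0, -1.0]]
contact_force: [-0.2, -0.3, -0.7]
finger_gap: 42.6
gripper_force: 0.0
```

Emit:
servo_tool(
  commands=[
    [[0, 0, 1.0], 0, 0.5],
    [[0, 0, 1.9], 0, 0.5],
    [[0, 0, 2.1], 0, 0.5],
    [[0, 0, 2.1], 0, 1],
    [[0, 0, 2.1], 0, 1],
    [[0, 0, 2.1], 0, 1],
    [[0, 0, 2.1], 0, 1],
    [[0, 0, 2.1], 0, 1],
  ],
)

```text
time: 7.43
ee_pos: [473.5, 81.9, 103.7]
eef_rot: [[0.164, 0.986, 0.002], [0.986, -0.164, 0.0], [0.001, 0.002, -1.0]]
contact_force: [-0.2, 0.9, 0.4]
finger_gap: -0.3
gripper_force: 0.0
```

```bash
python3 - <<'E'
from h import *
c=read_camera("wrist")["color"];d=read_camera("scene")["color"]
im=np.zeros((600,800,3),np.uint8); im[:300,:480]=cv2.resize(c[:,:,::-1],(480,300)); im[300:,:450]=cv2.resize(d[150:270,250:430,::-1],(450,300)); cv2.imwrite("pics/w3.png",im)
cv2.imwrite("raw3w.png",c);cv2.imwrite("raw3s.png",d)
E
```

```text
(no output)
```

View pics/w3.png

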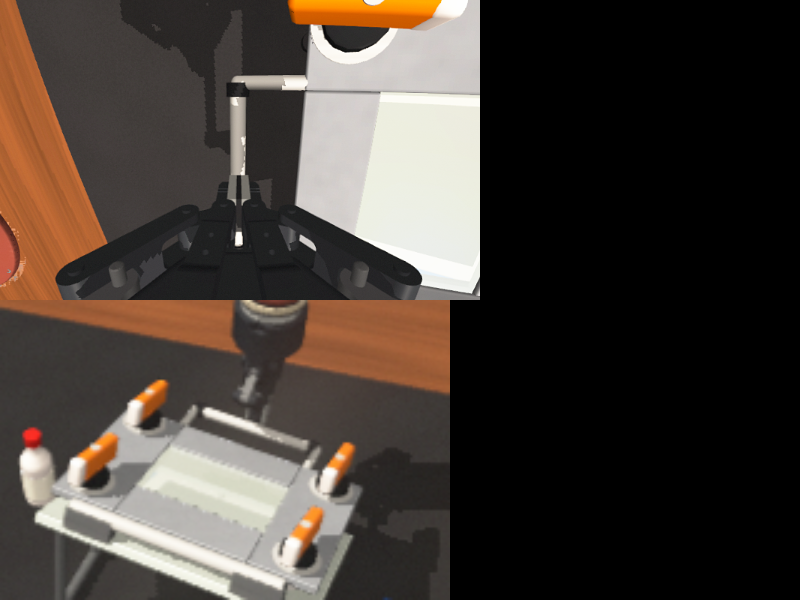

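The wrist view shows the shut fingers sitting on top of the bar, centred at column 317 of 640. The closing pads squeezed the bar down below the tips. Turned this way the tips are wider across the bar, so I'll push down along the arc from here.

Emit:
servo_tool(
  commands=[
    [[0, 0.25, 0.15], 0, 1],
    [[0, 0.32, 0.3], 0, 1],
    [[0, 0.4, 0.45], 0, 1],
    [[0, 0.48, 0.6], 0, 1],
    [[0, 0.55, 0.75], 0, 1],
    [[0, 0.6, 0.9], 0, 1],
    [[0, 0.62, 1.0], 0, 1],
    [[0, 0.64, 1.05], 0, 1],
    [[0, 0.64, 1.05], 0, 1],
  ],
)

```text
time: 8.28
ee_pos: [488.7, 79.0, 76.3]
eef_rot: [[0.165, 0.986, -0.0], [0.986, -0.165, -0.0], [-0.0, -0.0, -1.0]]
contact_force: [0.5, 0.2, 0.7]
finger_gap: 0.2
gripper_force: 0.0
```

```bash
cat > dots.py <<'E'
from h import *
from fit import model
p=np.load("p.npy")
def dots(c):
    h=cv2.cvtColor(c["color"],cv2.COLOR_RGB2HSV); m=cv2.inRange(h,(3,130,70),(30,255,255))
    b=cv2.inRange(h,(0,0,110),(179,125,255)); out={}
    M=model(p,.1)
    for i,k in enumerate(("NL","FL","FR","NR")):
        u=proj(c,M[i]); yy,xx=np.mgrid[:400,:640]; w=np.hypot(xx-u[0],yy-u[1])<22
        cl=cv2.erode(cv2.morphologyEx(m*w.astype(np.uint8),cv2.MORPH_CLOSE,np.ones((7,7),np.uint8)),np.ones((3,3),np.uint8))
        n,l,st,ce=cv2.connectedComponentsWithStats(((cl>0)&(b>0)&w).astype(np.uint8))
        if n>1: j=min(range(1,n),key=lambda j:np.hypot(*(ce[j]-u))); out[k]=(ce[j].round(1),st[j,4])
    return out
if __name__=="__main__":
    c=read_camera("scene");d=dots(c);print(d)
    from scipy.optimize import least_squares
    for i,k in enumerate(("NL","FL","FR","NR")):
        if k in d and k[0]=="N":
            g=np.linspace(-.1,.5,61);e=[abs(proj(c,model(p,x)[i])[1]-d[k][0][1]) for x in g];print(k,"lid",g[np.argmin(e)].round(2))
    print(env.sense()["contact_force"])
    cv2.imwrite("pics/s4.png",cv2.resize(c["color"][140:275,250:430,::-1],(800,600)))
E
python3 dots.py
```

```text
{'NL': (array([385.8, 213.6]), np.int32(5)), 'FL': (array([372.7, 239.2]), np.int32(6)), 'FR': (array([289. , 208.5]), np.int32(2)), 'NR': (array([310. , 187.5]), np.int32(2))}
NL lid 0.18
NR lid 0.18
[0.38321971 0.18344667 1.17840212]
```

View pics/s4.png

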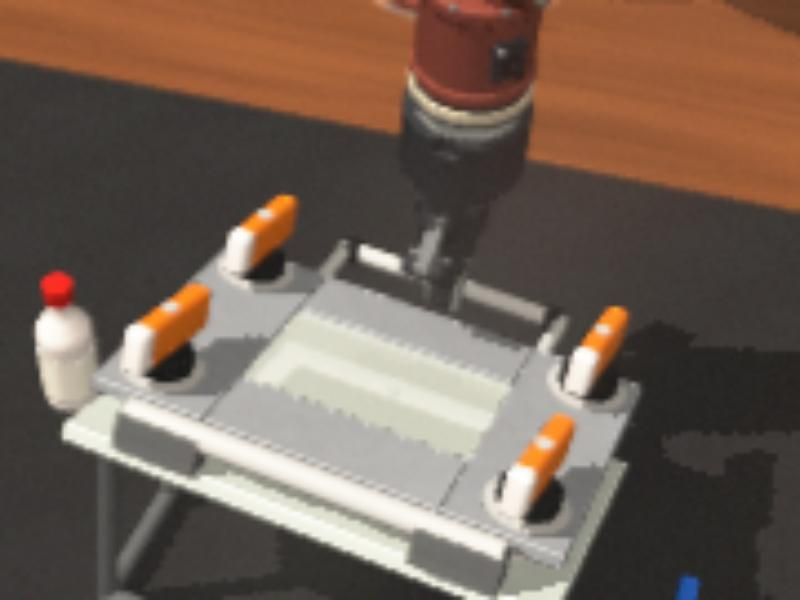

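The finger is back in the gap inside the bar and the lid is at about 0.18. Before pushing again, I'll check where the fingertip really is: it shows at crop (440,305), which is raw (349,208.6).

```bash
python3 - <<'E'
from dots import *
import pickle
S=pickle.load(open("scene0.pkl","rb"))
for z in(40,57,76,96,110): print(z,proj(S,np.array([488.7,79,z])).round(1))
c=dict(S);c["color"]=cv2.imread("pics/s2x.png")[:,:,::-1].copy();d=dots(c);print("s2x",d)
M=lambda l:model(p,l)
for i,k in enumerate(("NL","FL","FR","NR")):
    if k in d and k[0]=="N":
        g=np.linspace(-.1,.5,61);e=[abs(proj(c,M(x)[i])[1]-d[k][0][1]) for x in g];print(k,g[np.argmin(e)].round(2))
c["color"]=cv2.imread("raw3s.png").copy();d=dots(c);print("w3",d)
for l in (0,.1,.18,.25,.3): print(l,"bar ends",proj(S,M(l)[4]).round(1),proj(S,M(l)[5]).round(1),M(l)[4:].mean(0).round(1))
E
```

```text
40 [348.  217.5]
57 [348.5 213.9]
76 [349.  209.8]
96 [349.5 205.3]
110 [349.9 202.1]
s2x {'NL': (array([386.7, 209.2]), np.int32(6)), 'FL': (array([372.3, 239.1]), np.int32(7)), 'FR': (array([289., 208.]), np.int32(1)), 'NR': (array([310. , 183.2]), np.int32(5))}
NL 0.28
NR 0.28
w3 {'NL': (array([386.2, 212.6]), np.int32(5)), 'FL': (array([372.7, 239. ]), np.int32(7)), 'FR': (array([289. , 208.5]), np.int32(2)), 'NR': (array([310.3, 186.3]), np.int32(3))}
0 bar ends [369.3 222.7] [326.5 207.6] [492.8  77.3  56. ]
0.1 bar ends [371.4 215.4] [328.2 200.5] [482.5  79.1  77.8]
0.18 bar ends [373.  209.8] [329.3 194.8] [475.7  80.2  95.9]
0.25 bar ends [374.2 204.9] [330.2 190. ] [471.   81.  112.1]
0.3 bar ends [375.1 201.5] [330.7 186.6] [468.4  81.4 123.9]
```

The finger drops into the gap because the shut tips reach less far ahead of the TCP than I assumed, so I was moving inward too early. I'll go back over the bar, press straight down and calibrate from the lid angle.

Emit:
servo_tool(
  commands=[
    [[0, 0, -1.5], 0, 1],
    [[0, 0, -3.0], 0, 1],
    [[0, -0.55, -3.0], 0, 1],
    [[0, -0.55, -2.0], 0, 1],
    [[0, -0.53, -1.5], 0, 1],
    [[0, -0.5, -1.1], 0, 1],
    [[0, -0.48, -0.8], 0, 1],
    [[0, -0.45, -0.6], 0, 1],
    [[0, -0.45, -0.5], 0, 1],
    [[0, -0.45, -0.5], 0, 1],
  ],
)

```text
time: 9.17
ee_pos: [477.5, 80.8, 88.7]
eef_rot: [[0.165, 0.986, -0.001], [0.986, -0.165, -0.0], [-0.0, -0.001, -1.0]]
contact_force: [0.6, -0.0, -0.1]
finger_gap: 0.3
gripper_force: 0.0
```

```bash
python3 dots.py
```

```text
{'NL': (array([385.5, 213.5]), np.int32(4)), 'FL': (array([372.7, 239.2]), np.int32(6)), 'FR': (array([289. , 208.5]), np.int32(2)), 'NR': (array([310. , 187.5]), np.int32(2))}
NL lid 0.18
NR lid 0.18
[ 0.03181996  0.02247463 -0.39379325]
```

Emit:
servo_tool(
  commands=[
    [[0, 0.02, 0.2], 0, 1],
    [[0, 0.05, 0.4], 0, 1],
    [[0, 0.08, 0.6], 0, 1],
    [[0, 0.1, 0.7], 0, 1],
    [[0, 0.1, 0.7], 0, 1],
  ],
)

```text
time: 9.63
ee_pos: [479.9, 80.5, 71.0]
eef_rot: [[0.165, 0.986, -0.001], [0.986, -0.165, -0.0], [-0.0, -0.001, -1.0]]
contact_force: [-0.2, -0.6, 0.3]
finger_gap: 0.2
gripper_force: 0.0
```

```bash
python3 dots.py; python3 -c "
from h import *
c=read_camera('wrist')['color'];cv2.imwrite('pics/w5.png',cv2.resize(c[100:350,160:480,::-1],(768,600)))"
```

```text
{'NL': (array([385.2, 216.6]), np.int32(5)), 'FL': (array([373. , 239.5]), np.int32(2)), 'FR': (array([289.2, 209. ]), np.int32(4)), 'NR': (array([310. , 190.5]), np.int32(2))}
NL lid 0.12
NR lid 0.12
[-0.19211162  0.3077113   0.23808394]
```

View pics/w5.png

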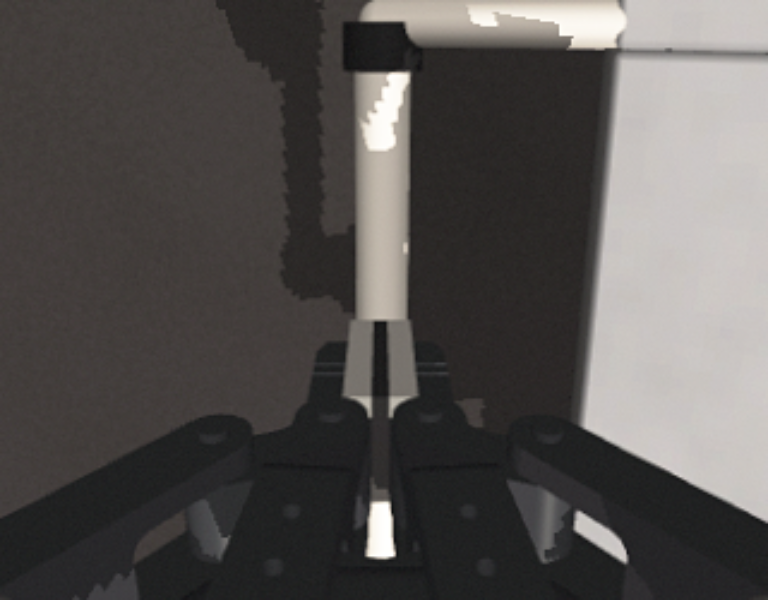

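The shut tips sit about 17 mm behind the reported TCP: the bar lies exactly under the tips at row 233 raw, lid 0.12. I'll continue down along the arc to the stop.

Emit:
servo_tool(
  commands=[
    [[0, 0.08, 0.2], 0, 1],
    [[0, 0.18, 0.4], 0, 1],
    [[0, 0.28, 0.6], 0, 1],
    [[0, 0.36, 0.8], 0, 1],
    [[0, 0.44, 0.95], 0, 1],
    [[0, 0.48, 1.05], 0, 1],
    [[0, 0.5, 1.1], 0, 1],
    [[0, 0.5, 1.15], 0, 1],
    [[0, 0.5, 1.15], 0, 1],
  ],
)

```text
time: 10.48
ee_pos: [491.5, 78.8, 45.5]
eef_rot: [[0.165, 0.986, -0.001], [0.986, -0.165, 0.003], [0.003, -0.002, -1.0]]
contact_force: [-7.8, 1.0, 27.6]
finger_gap: -0.1
gripper_force: 13.7
```

```bash
python3 dots.py
```

```text
{'NL': (array([383.3, 221.7]), np.int32(3)), 'FL': (array([373.3, 240.3]), np.int32(3)), 'FR': (array([290., 210.]), np.int32(1)), 'NR': (array([310., 196.]), np.int32(1))}
NL lid 0.01
NR lid 0.01
[-6.78669052  0.58358207 28.19694701]
```

The lid is at 0.01 with 28 N on the stop, so the frame is down. Next I rise and hover beside the near-left knob's white end, and use the freed top view to check the knob positions.

Emit:
servo_tool(
  commands=[
    [[0, 0, -1.5], 0, 1],
    [[0, 0, -3], 0, 1],
    [[0, 0, -4.12], 0, 1],
    [[1.2, 0.8, -4.12], 0, 1],
    [[2.6, 1.6, -4.12], 0, 1],
    [[4, 2.4, -4.12], 0, 1],
    [[5.38, 3.2, -4.12], 0, 1],
    [[5.38, 3.2, -4.12], 0, 1],
  ],
)

```text
time: 11.2
ee_pos: [597.0, 208.0, 144.4]
eef_rot: [[0.153, 0.988, 0.005], [0.988, -0.153, 0.006], [0.006, 0.004, -1.0]]
contact_force: [-0.4, 1.2, -0.2]
finger_gap: -0.3
gripper_force: 0.0
```

```bash
cat > chk.py <<'E'
from dots import *
c=read_camera("scene");t=read_camera("top");a=dots(c);b=dots(t);M=model(p,0)
for i,k in enumerate(("NL","FL","FR","NR")):
    print(k,"pred",M[i].round(1),"scene err",(a[k][0]-proj(c,M[i])).round(1) if k in a else None,"top err",(b[k][0]-proj(t,M[i])).round(1) if k in b else None, "top->",onz(t,*b[k][0],M[i][2]).round(1) if k in b else None)
s=env.sense();print(s["time"],np.array(s["ee_pos"]).round(1))
E
python3 chk.py
```

```text
NL pred [552.4 178.9 128.6] scene err [ 0.9 -0.7] top err [0.6 1.3] top-> [548.2 176.8 128.6]
FL pred [664.9 160.  191. ] scene err [ 1.9 -0.6] top err [0.5 1.1] top-> [661.4 158.2 191. ]
FR pred [628.5 -57.  191. ] scene err [ 1.9 -0.4] top err [0.3 1.1] top-> [624.8 -58.1 191. ]
NR pred [516.  -38.1 128.6] scene err [ 2.2 -0.4] top err [0.2 0.8] top-> [513.2 -38.7 128.6]
11.3 [593.5 199.7 144.4]
```

Emit:
servo_tool(
  commands=[
    [[0, -0.06, 0.7], 0, 1],
    [[0, -0.06, 1.3], 0, 1],
    [[0, -0.06, 1.3], 0, 1],
    [[-0.3, -0.06, 1.3], 0, 1],
    [[-0.6, -0.1, 1.33], 0, 1],
    [[-0.8, -0.14, 1.35], 0, 1],
    [[-1.0, -0.18, 1.37], 0, 1],
    [[-1.19, -0.22, 1.38], 0, 1],
    [[-1.19, -0.22, 1.38], 0, 1],
  ],
)

```text
time: 12.05
ee_pos: [584.3, 169.6, 112.8]
eef_rot: [[0.166, 0.986, 0.004], [0.986, -0.166, 0.002], [0.003, 0.004, -1.0]]
contact_force: [2.5, 3.5, -1.2]
finger_gap: 0.0
gripper_force: 1.7
```

```bash
cat > ang.py <<'E'
from dots import *
def ang(names=("scene","top")):
    for n in names:
        c=read_camera(n);h=cv2.cvtColor(c["color"],cv2.COLOR_RGB2HSV);m=cv2.inRange(h,(3,130,70),(30,255,255));M=model(p,0)
        N=np.array([-.479*np.cos(p[2]),-.479*np.sin(p[2]),.878]);ex=np.array([.878*np.cos(p[2]),.878*np.sin(p[2]),.479]);ey=np.array([-np.sin(p[2]),np.cos(p[2]),0])
        o={}
        for i,k in enumerate(("NL","FL","FR","NR")):
            u=proj(c,M[i]);yy,xx=np.mgrid[:400,:640];w=(m>0)&(np.hypot(xx-u[0],yy-u[1])<(22 if n=="scene" else 15))
            pts=[]
            for y,x in zip(*np.nonzero(w)):
                oo,d=ray(c,x,y);P=oo+d*(((M[i]-14*N)-oo)@N)/(d@N)-M[i];pts.append([P@ex,P@ey])
            pts=np.array(pts)
            if len(pts)<15: o[k]=None;continue
            ev,V=np.linalg.eigh(np.cov(pts.T));v=V[:,1]*np.sign(V[0,1]);o[k]=(round(float(np.arctan2(-v[1],v[0])),2),len(pts),pts.mean(0).round().tolist())
        print(n,o)
if __name__=="__main__":
    ang();s=env.sense();print(round(s["time"],2),np.array(s["ee_pos"]).round(1),np.array(s["contact_force"]).round(1))
E
python3 ang.py
```

```text
scene {'NL': (0.1, 149, [7.0, 12.0]), 'FL': (0.08, 138, [-65.0, 7.0]), 'FR': (-0.06, 159, [-31.0, 2.0]), 'NR': (-0.02, 139, [11.0, 0.0])}
top {'NL': (0.27, 342, [-1.0, 23.0]), 'FL': (0.14, 260, [-15.0, 23.0]), 'FR': (0.12, 72, [-11.0, -1.0]), 'NR': (0.08, 67, [-13.0, -1.0])}
12.15 [584.3 169.7 112.7] [2.  2.5 0.8]
```

Emit:
servo_tool(
  commands=[
    [[0.3, 0.1, 0], 0, 1],
    [[0.3, 0.1, -1.5], 0, 1],
    [[0.3, 0.1, -2.8], 0, 1],
    [[0, 0.2, -3.93], 0, 1],
    [[-1, 0.8, -3.93], 0, 1],
    [[-2.3, 1.6, -3.93], 0, 1],
    [[-3.6, 2.4, -3.93], 0, 1],
    [[-4.9, 3.2, -3.93], 0, 1],
    [[-6.2, 4, -3.93], 0, 1],
    [[-7.61, 4.6, -3.93], 0, 1],
    [[-7.61, 4.6, -3.93], 0, 1],
    [[-7.61, 4.6, -3.93], 0, 1],
  ],
)

```text
time: 13.15
ee_pos: [664.0, -43.1, 209.3]
eef_rot: [[0.173, 0.985, -0.003], [0.985, -0.173, -0.005], [-0.005, -0.002, -1.0]]
contact_force: [0.0, 2.0, -0.1]
finger_gap: 0.1
gripper_force: 0.0
```

```bash
python3 ang.py
```

```text
scene {'NL': (0.08, 225, [6.0, 7.0]), 'FL': (-0.01, 215, [-86.0, 3.0]), 'FR': (-0.07, 89, [-37.0, 7.0]), 'NR': (-0.07, 120, [0.0, 1.0])}
top {'NL': (0.71, 78, [-10.0, 5.0]), 'FL': (0.13, 78, [-11.0, -0.0]), 'FR': (0.09, 393, [-2.0, 18.0]), 'NR': (-0.57, 160, [1.0, 18.0])}
13.25 [664.4 -36.8 209.1] [ 0.3  0.3 -0.4]
```

Emit:
servo_tool(
  commands=[
    [[0, 0.08, 0.7], 0, 1],
    [[0, 0.08, 1.4], 0, 1],
    [[0, 0.08, 1.4], 0, 1],
    [[-0.3, 0.08, 1.4], 0, 1],
    [[-0.6, 0.05, 1.42], 0, 1],
    [[-0.8, 0.02, 1.44], 0, 1],
    [[-1.0, -0.02, 1.46], 0, 1],
    [[-1.24, -0.07, 1.48], 0, 1],
    [[-1.24, -0.07, 1.48], 0, 1],
    [[-0.9, 0, 1.4], 0, 1],
    [[-0.9, 0, 0], 0, 1],
    [[-0.9, 0, -0.3], 0, 1],
  ],
)

```text
time: 14.25
ee_pos: [663.5, -60.7, 222.0]
eef_rot: [[0.164, 0.986, 0.007], [0.986, -0.164, -0.004], [-0.003, 0.007, -1.0]]
contact_force: [0.7, -0.4, 1.8]
finger_gap: 0.1
gripper_force: 0.0
```

Emit:
servo_tool(
  commands=[
    [[1.5, 0, 0], 0, 1],
    [[3, 0, 0], 0, 1],
    [[4.5, 0, 0], 0, 1],
    [[6, 0, 0], 0, 1],
    [[7.5, 0, 0], 0, 1],
    [[8.8, 0, 0.1], 0, 1],
    [[9.75, -0.04, 0.4], 0, 1],
    [[9.75, -0.04, 0.4], 0, 1],
  ],
)

```text
time: 14.92
ee_pos: [699.7, 190.1, 205.3]
eef_rot: [[0.154, 0.988, -0.002], [0.988, -0.154, 0.004], [0.003, -0.002, -1.0]]
contact_force: [-0.2, 1.1, -0.3]
finger_gap: -0.3
gripper_force: 0.0
```

```bash
python3 ang.py
```

```text
scene {'NL': (-0.13, 83, [41.0, -3.0]), 'FL': (-0.1, 128, [-60.0, -1.0]), 'FR': (-0.01, 255, [-19.0, 4.0]), 'NR': (-0.11, 151, [19.0, 5.0])}
top {'NL': (1.42, 110, [-8.0, 17.0]), 'FL': (1.26, 95, [-11.0, 8.0]), 'FR': (0.76, 94, [-7.0, 3.0]), 'NR': (0.08, 67, [-13.0, -1.0])}
15.02 [700.5 181.8 206.8] [-0.1 -1.4  0.2]
```

Emit:
servo_tool(
  commands=[
    [[0, 0.1, 0.6], 0, 1],
    [[0, 0.1, 1.3], 0, 1],
    [[0, 0.1, 1.3], 0, 1],
    [[-0.3, 0.1, 1.3], 0, 1],
    [[-0.6, 0.07, 1.32], 0, 1],
    [[-0.8, 0.04, 1.34], 0, 1],
    [[-1.05, 0, 1.36], 0, 1],
    [[-1.29, -0.05, 1.38], 0, 1],
    [[-1.29, -0.05, 1.38], 0, 1],
    [[-0.9, 0, 1.3], 0, 1],
    [[-0.9, 0, 0], 0, 1],
    [[-0.9, 0, -0.3], 0, 1],
  ],
)

```text
time: 16.02
ee_pos: [698.8, 158.6, 219.3]
eef_rot: [[0.164, 0.986, 0.006], [0.986, -0.164, -0.001], [-0.0, 0.006, -1.0]]
contact_force: [1.3, 0.1, 2.0]
finger_gap: -0.0
gripper_force: 0.0
```

Emit:
servo_tool(
  commands=[
    [[-1.2, -0.7, 0], 0, 1],
    [[-2.6, -1.4, 0], 0, 1],
    [[-4, -2.2, 0], 0, 1],
    [[-5.4, -3, 0.5], 0, 1],
    [[-6.8, -3.8, 1.2], 0, 1],
    [[-7.93, -4.54, 2], 0, 1],
    [[-7.93, -4.54, 2.83], 0, 1],
    [[-7.93, -4.54, 2.83], 0, 1],
    [[-7.93, -4.54, 2.83], 0, 1],
  ],
)

```text
time: 16.77
ee_pos: [552.3, -18.1, 144.1]
eef_rot: [[0.165, 0.986, -0.001], [0.986, -0.165, -0.0], [-0.0, -0.001, -1.0]]
contact_force: [1.1, -0.3, 0.1]
finger_gap: -0.2
gripper_force: 0.0
```

```bash
python3 ang.py
```

```text
scene {'NL': (-0.01, 241, [11.0, 10.0]), 'FL': (-0.01, 362, [-52.0, 6.0]), 'FR': (-0.01, 254, [-18.0, 5.0]), 'NR': (-0.13, 87, [59.0, 9.0])}
top {'NL': (0.72, 79, [-10.0, 5.0]), 'FL': (0.8, 82, [-8.0, 5.0]), 'FR': (-0.8, 412, [-14.0, 11.0]), 'NR': (0.14, 393, [-2.0, 18.0])}
16.87 [554.3 -17.1 145.2] [-0.1 -0.1  0.1]
```

Emit:
servo_tool(
  commands=[
    [[0, 0, 0.6], 0, 1],
    [[0, 0, 1.33], 0, 1],
    [[0, 0, 1.33], 0, 1],
    [[-0.3, 0, 1.33], 0, 1],
    [[-0.6, -0.03, 1.35], 0, 1],
    [[-0.8, -0.07, 1.37], 0, 1],
    [[-1.05, -0.1, 1.39], 0, 1],
    [[-1.29, -0.15, 1.41], 0, 1],
    [[-1.29, -0.15, 1.41], 0, 1],
    [[-0.9, -0.1, 1.3], 0, 1],
    [[-0.9, -0.1, 0], 0, 1],
    [[-0.9, 0, -0.3], 0, 1],
  ],
)

```text
time: 17.87
ee_pos: [550.2, -40.7, 154.9]
eef_rot: [[0.164, 0.986, 0.005], [0.986, -0.164, -0.002], [-0.001, 0.005, -1.0]]
contact_force: [1.6, -0.4, 0.6]
finger_gap: 0.3
gripper_force: 0.0
```

Emit:
servo_tool(
  commands=[
    [[1.5, 0, 0], 0, 1],
    [[3, 0, 0], 0, 1],
    [[4.5, 0, 0], 0, 1],
    [[6, 0, 0], 0, 1],
    [[7.5, 0, 0], 0, 1],
    [[8.85, 0.06, 0.2], 0, 1],
    [[8.85, 0.06, 0.2], 0, 1],
    [[8.85, 0.06, 0.2], 0, 1],
    [[8.85, 0.06, 0.2], 0, 1],
  ],
)

```text
time: 18.62
ee_pos: [586.6, 176.6, 146.6]
eef_rot: [[0.165, 0.986, 0.0], [0.986, -0.165, -0.002], [-0.002, 0.001, -1.0]]
contact_force: [0.7, -0.6, 0.2]
finger_gap: 0.1
gripper_force: 0.0
```

```bash
python3 ang.py; python3 dots.py | grep lid
```

```text
scene {'NL': (0.03, 187, [19.0, 12.0]), 'FL': (0.03, 315, [-39.0, 6.0]), 'FR': (-0.09, 306, [-36.0, 2.0]), 'NR': (-0.06, 256, [11.0, 7.0])}
top {'NL': (0.24, 268, [-3.0, 25.0]), 'FL': (0.42, 218, [-7.0, 26.0]), 'FR': (0.76, 94, [-7.0, 3.0]), 'NR': (0.8, 94, [-8.0, 4.0])}
18.72 [586.8 175.4 146.9] [ 0.4 -0.3 -0.4]
NL lid -0.09
```

Emit:
servo_tool(
  commands=[
    [[0.1, 0.06, 0.7], 0, 1],
    [[0.1, 0.06, 1.38], 0, 1],
    [[0.1, 0.06, 1.38], 0, 1],
    [[-0.1, -0.1, 1.46], 0, 1],
    [[-0.31, -0.22, 1.52], 0, 1],
    [[-0.4, -0.3, 1.57], 0, 1],
    [[-0.48, -0.39, 1.61], 0, 1],
    [[-0.54, -0.48, 1.66], 0, 1],
    [[-0.59, -0.58, 1.7], 0, 1],
    [[-0.59, -0.67, 1.72], 0, 1],
    [[-0.59, -0.76, 1.73], 0, 1],
    [[-0.59, -0.76, 1.73], 0, 1],
  ],
)

```text
time: 19.77
ee_pos: [572.1, 165.0, 106.5]
eef_rot: [[0.166, 0.986, 0.017], [0.986, -0.166, -0.001], [0.002, 0.017, -1.0]]
contact_force: [8.5, -0.1, -1.4]
finger_gap: 0.1
gripper_force: 3.3
```

Emit:
servo_tool(
  commands=[
    [[0, -0.15, 0], 0, 1],
    [[0, -0.3, 0], 0, 1],
    [[0, -0.3, 0], 0, 1],
  ],
)

```text
time: 20.02
ee_pos: [568.8, 165.0, 107.8]
eef_rot: [[0.167, 0.986, 0.026], [0.986, -0.167, -0.002], [0.002, 0.026, -1.0]]
contact_force: [13.1, -0.9, -1.4]
finger_gap: -0.4
gripper_force: 5.5
```

Emit:
servo_tool(
  commands=[
    [[0.1, 0.5, 0], 0, 1],
    [[0.1, 1.0, 0], 0, 1],
    [[0.1, 1.1, -1.5], 0, 1],
    [[0, 1.2, -3], 0, 1],
    [[-0.8, 1.6, -4.21], 0, 1],
    [[-2, 2.4, -4.3], 0, 1],
    [[-3.3, 3.2, -4.3], 0, 1],
    [[-4.6, 4, -4.3], 0, 1],
    [[-6, 4.8, -4.3], 0, 1],
    [[-7.3, 5.66, -4.3], 0, 1],
    [[-8.1, 5.66, -4.21], 0, 1],
    [[-8.1, 5.66, -4.21], 0, 1],
    [[-8.1, 5.66, -4.21], 0, 1],
  ],
)

```text
time: 21.1
ee_pos: [663.2, -58.3, 209.3]
eef_rot: [[0.17, 0.985, 0.0], [0.985, -0.17, -0.001], [-0.001, 0.0, -1.0]]
contact_force: [0.1, 0.3, 0.4]
finger_gap: -0.0
gripper_force: 0.0
```

```bash
python3 ang.py
```

```text
scene {'NL': (-0.08, 300, [12.0, 8.0]), 'FL': (-0.03, 419, [-62.0, 4.0]), 'FR': (-0.12, 265, [-40.0, 5.0]), 'NR': (-0.06, 256, [11.0, 7.0])}
top {'NL': (1.46, 99, [-3.0, 5.0]), 'FL': (0.8, 82, [-8.0, 5.0]), 'FR': (0.19, 508, [-2.0, 12.0]), 'NR': (0.25, 255, [3.0, 17.0])}
21.2 [664.  -53.6 208.8] [ 0.5  1.1 -0.4]
```

Emit:
servo_tool(
  commands=[
    [[0, 0, 0.7], 0, 1],
    [[0, 0, 1.36], 0, 1],
    [[0, 0, 1.36], 0, 1],
    [[-0.2, -0.15, 1.44], 0, 1],
    [[-0.42, -0.27, 1.5], 0, 1],
    [[-0.5, -0.35, 1.55], 0, 1],
    [[-0.58, -0.43, 1.6], 0, 1],
    [[-0.65, -0.53, 1.65], 0, 1],
    [[-0.7, -0.63, 1.7], 0, 1],
    [[-0.7, -0.75, 1.72], 0, 1],
    [[-0.7, -0.88, 1.72], 0, 1],
    [[-0.7, -1.0, 1.72], 0, 1],
    [[-0.7, -1.12, 1.72], 0, 1],
    [[-0.7, -1.12, 1.72], 0, 1],
  ],
)

```text
time: 22.37
ee_pos: [644.3, -70.1, 170.5]
eef_rot: [[0.164, 0.986, 0.027], [0.987, -0.163, -0.007], [-0.002, 0.028, -1.0]]
contact_force: [15.6, -1.5, -0.3]
finger_gap: 0.1
gripper_force: 6.6
```

Emit:
servo_tool(
  commands=[
    [[0.1, 0.5, 0], 0, 1],
    [[0.1, 1.1, 0], 0, 1],
    [[0.1, 1.12, -1.2], 0, 1],
    [[0.2, 1.12, -2.2], 0, 1],
    [[1.6, 1.12, -2.2], 0, 1],
    [[3.1, 1.12, -2.2], 0, 1],
    [[4.6, 1.12, -2.2], 0, 1],
    [[6.1, 1.12, -2.2], 0, 1],
    [[7.6, 1.12, -2.2], 0, 1],
    [[8.8, 1.12, -2.2], 0, 1],
    [[9.5, 1.12, -1.9], 0, 1],
    [[9.5, 1.12, -1.72], 0, 1],
    [[9.5, 1.12, -1.72], 0, 1],
  ],
)

```text
time: 23.45
ee_pos: [699.3, 161.2, 206.5]
eef_rot: [[0.164, 0.986, -0.003], [0.986, -0.164, -0.002], [-0.003, -0.003, -1.0]]
contact_force: [-0.3, -0.2, 0.8]
finger_gap: 0.1
gripper_force: 0.0
```

```bash
python3 ang.py
```

```text
scene {'NL': (0.02, 156, [14.0, 21.0]), 'FL': (0.1, 197, [-43.0, 14.0]), 'FR': (-0.13, 346, [-29.0, 3.0]), 'NR': (-0.08, 239, [6.0, 7.0])}
top {'NL': (-0.0, 224, [-1.0, 20.0]), 'FL': (0.2, 279, [-5.0, 24.0]), 'FR': (1.49, 104, [-2.0, 4.0]), 'NR': (0.8, 94, [-8.0, 4.0])}
23.55 [700.2 157.8 208.3] [ 0.7 -0.8  0. ]
```

FR reads 1.49, so I'll run the same stroke on FL.

Emit:
servo_tool(
  commands=[
    [[0, 0, 0.7], 0, 1],
    [[0, 0, 1.36], 0, 1],
    [[0, 0, 1.36], 0, 1],
    [[-0.2, -0.15, 1.44], 0, 1],
    [[-0.42, -0.27, 1.5], 0, 1],
    [[-0.5, -0.35, 1.55], 0, 1],
    [[-0.58, -0.43, 1.6], 0, 1],
    [[-0.65, -0.53, 1.65], 0, 1],
    [[-0.7, -0.63, 1.7], 0, 1],
    [[-0.7, -0.75, 1.72], 0, 1],
    [[-0.7, -0.88, 1.72], 0, 1],
    [[-0.7, -1.0, 1.72], 0, 1],
    [[-0.7, -1.12, 1.72], 0, 1],
    [[-0.7, -1.12, 1.72], 0, 1],
  ],
)

```text
time: 24.72
ee_pos: [680.5, 145.4, 171.1]
eef_rot: [[0.166, 0.986, 0.029], [0.986, -0.166, -0.004], [0.001, 0.029, -1.0]]
contact_force: [16.2, -1.9, -0.4]
finger_gap: 0.0
gripper_force: 6.7
```

Emit:
servo_tool(
  commands=[
    [[0.1, 0.5, 0], 0, 1],
    [[0.1, 1.1, 0], 0, 1],
    [[0.1, 1.1, -1.2], 0, 1],
    [[0, 1.1, -2.2], 0, 1],
    [[-1.2, 0.4, -2.2], 0, 1],
    [[-2.5, -0.4, -2.2], 0, 1],
    [[-3.8, -1.2, -2.0], 0, 1],
    [[-5.1, -2, -1.5], 0, 1],
    [[-6.4, -2.8, -1], 0, 1],
    [[-7.4, -3.44, -0.4], 0, 1],
    [[-8.1, -3.44, 0.3], 0, 1],
    [[-8.1, -3.44, 0.8], 0, 1],
    [[-8.1, -3.44, 0.8], 0, 1],
  ],
)

```text
time: 25.8
ee_pos: [549.2, -38.7, 144.6]
eef_rot: [[0.169, 0.986, -0.004], [0.986, -0.169, -0.0], [-0.001, -0.003, -1.0]]
contact_force: [-1.9, 0.4, -0.2]
finger_gap: 0.0
gripper_force: 0.0
```

```bash
python3 ang.py
```

```text
scene {'NL': (-0.04, 285, [7.0, 8.0]), 'FL': (-0.05, 494, [-51.0, 5.0]), 'FR': (-0.1, 322, [-22.0, 4.0]), 'NR': (-0.02, 206, [11.0, 11.0])}
top {'NL': (1.46, 102, [-2.0, 5.0]), 'FL': (1.47, 104, [-3.0, 5.0]), 'FR': (-1.28, 569, [-12.0, 2.0]), 'NR': (0.22, 538, [-3.0, 10.0])}
25.9 [551.9 -36.6 146.2] [ 0.1 -0.   0.2]
```

Emit:
servo_tool(
  commands=[
    [[0, 0, 0.7], 0, 1],
    [[0, 0, 1.36], 0, 1],
    [[0, 0, 1.36], 0, 1],
    [[-0.2, -0.15, 1.44], 0, 1],
    [[-0.42, -0.27, 1.5], 0, 1],
    [[-0.5, -0.35, 1.55], 0, 1],
    [[-0.58, -0.43, 1.6], 0, 1],
    [[-0.65, -0.53, 1.65], 0, 1],
    [[-0.7, -0.63, 1.7], 0, 1],
    [[-0.7, -0.75, 1.72], 0, 1],
    [[-0.7, -0.88, 1.72], 0, 1],
    [[-0.7, -1.0, 1.72], 0, 1],
    [[-0.7, -1.12, 1.72], 0, 1],
    [[-0.7, -1.12, 1.72], 0, 1],
  ],
)

```text
time: 27.07
ee_pos: [532.7, -52.3, 106.5]
eef_rot: [[0.165, 0.986, 0.026], [0.986, -0.165, -0.008], [-0.003, 0.027, -1.0]]
contact_force: [14.4, -2.5, -0.9]
finger_gap: 0.3
gripper_force: 6.0
```

Emit:
servo_tool(
  commands=[
    [[0.1, 0.5, 0], 0, 1],
    [[0.1, 1.1, 0], 0, 1],
    [[0.1, 1.1, -1.5], 0, 1],
    [[0.1, 1.1, -3], 0, 1],
    [[0.1, 1.1, -4.5], 0, 1],
    [[1, 0, -5.5], 0, 1],
    [[2.5, -1, -6], 0, 1],
    [[4, -1.5, -6], 0, 1],
    [[5.5, -2, -6], 0, 1],
    [[7, -2.5, -6], 0, 1],
    [[8.5, -3, -6], 0, 1],
    [[10, -3.5, -6], 0, 1],
    [[11.5, -4, -6], 0, 1],
    [[13, -4.5, -6], 0, 1],
    [[13, -4.5, -6], 0, 1],
    [[13, -4.5, -6], 0, 1],
  ],
)

```text
time: 28.4
ee_pos: [462.5, 292.3, 252.0]
eef_rot: [[0.158, 0.987, -0.001], [0.987, -0.158, -0.001], [-0.001, -0.001, -1.0]]
contact_force: [-0.5, -1.9, 0.1]
finger_gap: -0.0
gripper_force: 0.0
```

```bash
python3 ang.py; python3 chk.py
```

```text
scene {'NL': (-0.04, 281, [7.0, 7.0]), 'FL': (-0.05, 494, [-51.0, 4.0]), 'FR': (-0.15, 359, [-33.0, 2.0]), 'NR': (-0.14, 256, [10.0, 7.0])}
top {'NL': (1.46, 102, [-2.0, 5.0]), 'FL': (1.47, 104, [-3.0, 5.0]), 'FR': (1.49, 104, [-2.0, 4.0]), 'NR': (1.49, 108, [-3.0, 3.0])}
28.5 [464.  288.3 252.6] [ 0.2 -1.1 -0.7]
NL pred [552.4 178.9 128.6] scene err None top err [0.3 0.2] top-> [551.8 177.9 128.6]
FL pred [664.9 160.  191. ] scene err None top err [0.2 0.5] top-> [663.4 159.2 191. ]
FR pred [628.5 -57.  191. ] scene err None top err [0.3 0.6] top-> [626.5 -58.  191. ]
NR pred [516.  -38.1 128.6] scene err None top err [0.4 0.2] top-> [515.2 -39.3 128.6]
28.6 [464.4 287.7 252.7]
```

The top view puts all four knobs at 1.46-1.49, the frame is down, and the arm is clear, so I'm handing in.

```bash
python3 -c "
from cell import env
print(env.hand_in())"
```

```text
the job is handed in; nothing more can be done
None
```

The frame is shut, all four knobs were tightened crosswise in two passes to their stops (about 1.46–1.49 rad in the top view), the arm is clear, and I handed the job in at about 29 s; the hand-in gave no verdict.

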